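# Sweep the stir bars off a tilted tray into a beaker

### The job

Raise the tray by its black handle until it stops, so that it stays tilted over the glass beaker under its lip; then take the scraper from its holder and, with its blade, sweep the three stir bars that cling to the tray floor over the lip into that beaker. Do not touch the bars with the fingers, do not tip or shift the beaker or disturb the bottles, flasks and other things standing about, and put the scraper back upright in its holder at the end, leaving the tray raised.

Things in the scene. Friction and masses are not known exactly. Their poses are not given: they have to be found in the camera images.
- tray (a joint): tilt of the tray about its level pivot, rad: 0 = level (as at the start), 0.38 = raised against its stop. A stiff hinge: about 1.2 N m of friction plus up to 0.35 N m of weight (some 7 N at the handle) to raise it; it stays where it is left.
- tray_floor (a point): point on the tilt axis, mid-width on the tray floor's upper face, 112 mm above the worktop; turns with the tray. +x runs along the floor from lip to handle, y along the tilt axis, z out of the floor; raising lifts the +x end. Bare steel tray; the floor runs from x = -20 mm (open lip) to the back wall's inner face at 170 mm and widens evenly from 42 to 92 mm inside.
- tray_lip (a point): middle of the edge of the tray's open pouring lip, 20 mm from the tilt axis; axes as tray_floor. The other three sides have 3 mm walls, 20 mm high with their rims. Two fixed pivot posts, 100 mm apart over their outsides, stand beside the tray at x = 8 to 26 mm of tray_floor and reach 10 mm above it.
- tray_handle (a point): middle of the tray's black handle: a bar 14 mm wide across y, 16 mm high (z), from x = 173 to 239 mm; this point is 210 mm from the tilt axis along the tray's x and 8 mm above the floor plane. Axes as tray_floor. Free space round and under it.
- scraper: flat scraper standing upright in its holder, edge down; origin in the middle of the blade's bottom edge, z up the handle, x through the blade's thickness, y along the edge. Steel blade 34 mm wide (y), 3 mm thick (x), from z = 0 to 41 mm; black guard 46 mm (y) by 22 mm (x) from z = 41 to 51 mm, on which it hangs in the holder; wooden handle 24 mm (y) by 16 mm (x) from z = 50 to 122 mm. 60 g.
- holder: fixed grey block 50 mm (x) by 66 mm (y), 46 mm high, on a rubber foot 62 by 78 mm; origin in the middle of its underside. A slot 11 mm (x) by 42 mm (y) goes down from its top to 4 mm above the worktop; the scraper's guard rests on the top, so that the blade edge is 5 mm above the worktop, with the scraper's x along the holder's x.
- beaker: glass beaker under the tray's lip, 71 mm across, 92 mm high, about 57 mm clear inside; origin in the middle of its underside. Loose, about 110 g.
- bar0: white stirring bar, 30 mm long (its y), 9 mm thick, with flat sides, lying on the tray floor; origin in the middle of its underside. 12 g; it does not slide on the tilted tray by itself. Starts at least 25 mm clear of the back wall. The three bars are alike.
- bar1: white stirring bar, 30 mm long (its y), 9 mm thick, with flat sides, lying on the tray floor; origin in the middle of its underside. 12 g; it does not slide on the tilted tray by itself. Starts at least 25 mm clear of the back wall. The three bars are alike.
- bar2: white stirring bar, 30 mm long (its y), 9 mm thick, with flat sides, lying on the tray floor; origin in the middle of its underside. 12 g; it does not slide on the tilted tray by itself. Starts at least 25 mm clear of the back wall. The three bars are alike.
- reagent_small: bystander: closed bottle 58 mm across, 119 mm high; origin under its middle. Leave it.
- erlenmeyer: bystander: conical flask 63 mm across, 107 mm high; origin under its middle. Leave it.
- volumetric: bystander: long-necked flask 61 mm across, 190 mm high; origin under its middle. Leave it.
- sample_pot0: bystander: lidded pot 68 mm across, 63 mm high; origin under its middle. Leave it.
- tape_roll: bystander: roll of tape 65 mm across, 19 mm high; origin under its middle. Leave it.
- timer: bystander: flat timer 60 by 66 mm, 18 mm high; origin under its middle. Leave it.
Mind the look-alikes: they are no part of the job. What is shaped like the holder but purple is not meant. What is shaped like the scraper but orange is not meant.

How it is judged:
By the outcome, as a careful person would: the job done as asked, in the order asked, and still so for the second after the job is handed in, with the robot touching nothing.
It also fails if it takes over 72 s, if anything falls off the work surface, if the arm or the gripper's body presses on something with over 40 N, if the wrist force passes 120 N, or if a joint passes its speed limit or range.

### The arm

A 6-joint arm with a two-finger parallel gripper is mounted at the origin on a cart in front of the work surface, level with it; the furniture and walls round the work are solid. World frame = base frame: x ahead of the robot, y to its left, z up, the work surface at z = 0. Lengths are in m, angles in rad, forces in N, time in s.
With the tool pointing down it reaches from about 0.275 to 0.875 m from the base axis. Payload 12.5 kg.
Tool frame: the origin (TCP) lies on the centre line of the jaws, within the pads' length; the fingertips stand r.finger_overhang ahead of it and the grasp point (between the pads) lies 3 mm ahead of it (r.finger_overhang is the distance from the TCP to the fingertips, in m); z points along the fingers, y is the direction in which the jaws open and shut (so a half turn about z gives the same grasp; the last joint's range is limited). The gripper opens to 85 mm and grips with 20 to 120 N. Pads are 22 mm wide; open, the fingers measure 114 mm over their backs; the gripper's body (76 mm by 85 mm) begins 54 mm behind the grasp point. The pads swing forward as they close: fully open they stand 13 mm farther back than shut.
Start: joints at [1.257, 0.351, 1.652, -0, 1.139, -0.085], TCP at [0.125, 0.536, 0.253] pointing down, gripper open.
Joint ranges: [-2.75, 2.75], [-0.79, 2.1], [0.01, 2.65], [-1.57, 4.71], [0.07, 3.14], [-2.87, 2.87]. Speed limits (rad/s): [2.22, 2.22, 2.79, 3.14, 3.14, 3.14].

### API

Orientations are given as a unit quaternion [x, y, z, w].
In Python, from cell import r, optics gives the robot as it stands. The module is installed in compiled form; this text tells all that it offers. Calls block until the motion is done:
- r.move_to(position, orientation): joint-space move of the TCP to a pose.
- r.move_linear(position, rot=None, vel=0.15): straight line of the TCP; rot=None keeps the orientation; vel is the mean speed in m/s.
- r.set_joints(angles): joint-space move.
- r.set_gripper(opening, squeeze=None): opening from 0.0 (shut) to 1.0 (fully open); squeeze is the grip in N (None keeps the last); returns when the fingers have stopped.
- r.sleep(seconds).
- r.inverse_kinematics(position, orientation): joint angles nearest the present ones, or None.
- optics.get_image(name): name is "scene" or "top"; returns a dict with "pixels" (420x560x3 uint8, red, green, blue), "depth" (420x560 float32, m along the optical axis (not along the pixel's ray), 0 where there is no reading), "fx", "fy", "cx", "cy" (pixels), "D" ([k1, k2, p1, p2, k3] as OpenCV has them; the pictures are not rectified), "camera_from_world" (4x4, takes a point from world to camera coordinates). Camera axes: x right, y down, z forward; pixel columns grow to the right and rows downward; lengths in m; the calibration is good to about 2 mm. A picture is of the moment at which its call begins.
A pose or a line that the arm cannot do raises r.PlanningError and nothing moves.
- r.hand_in(): hands the job in, once; it reports no verdict.
Readings, each from a call of its own:
- r.current_t(): time.
- r.current_q(): joint angles.
- r.current_qvel(): joint speeds.
- r.current_effort(): joint torques, N m.
- r.current_tool_pos(): TCP position.
- r.current_ee_rot(): TCP orientation.
- r.current_contact_force(): force on the tool from outside, world axes, zero at the start.
- r.current_torque(): the same for the moment, N m.
- r.current_opening(): opening from 0.0 (shut) to 1.0 (fully open).
Only numpy, scipy, OpenCV 4.12 (cv2) and the standard library are available. Lean on these libraries where they do the work, as an engineer would, in place of code of your own. Each camera call takes 0.05 s, during which the arm holds its last target.

## Working session

There is one attempt and no reset: what is moved stays moved. The work goes in short steps, each a Python script; the robot and the scene stay as the last script left them, time stands still between calls to the robot, and variables do not carry over. Pictures are saved under pics/ and viewed, and the job is handed in when it is done.

```bash
mkdir -p pics; ls; cat > look.py <<'E'
from cell import r, optics
import numpy as np, cv2, pickle, sys
def snap(tag):
    for n in ("scene","top"):
        im=optics.get_image(n)
        pickle.dump(im,open(f"pics/{n}_{tag}.pkl","wb"))
        cv2.imwrite(f"pics/{n}_{tag}.png",im["pixels"][:,:,::-1])
def load(n,tag): return pickle.load(open(f"pics/{n}_{tag}.pkl","rb"))
def K(im): return np.array([[im["fx"],0,im["cx"]],[0,im["fy"],im["cy"]],[0,0,1.]])
def world(im,u,v,d=None,z=None):
    p=cv2.undistortPoints(np.array([[[u,v]]],float),K(im),np.array(im["D"]))[0,0]
    T=np.linalg.inv(im["camera_from_world"]); R=T[:3,:3]; o=T[:3,3]
    ray=R@np.array([p[0],p[1],1])
    if z is not None: return o+ray*(z-o[2])/ray[2]
    if d is None: d=im["depth"][int(round(v)),int(round(u))]
    return o+ray*d
def proj(im,P):
    P=np.atleast_2d(P).astype(float); T=np.array(im["camera_from_world"])
    rv=cv2.Rodrigues(T[:3,:3])[0]
    return cv2.projectPoints(P,rv,T[:3,3],K(im),np.array(im["D"]))[0][:,0]
def crop(n,tag,x0,y0,x1,y1,s,out):
    im=load(n,tag)["pixels"][y0:y1,x0:x1,::-1]
    cv2.imwrite(out,cv2.resize(im,None,fx=s,fy=s,interpolation=cv2.INTER_CUBIC))
E
python3 - <<'E'
from look import *
snap("a"); print(r.current_t(), r.finger_overhang, r.current_ee_rot())
for n in("scene","top"):
    im=load(n,"a"); print(n,im["fx"],np.linalg.inv(im["camera_from_world"]).round(3),im["D"])
E
```

```text
pics
0.1 0.022 [ 1.14141068e-01  9.93464418e-01 -5.06125564e-04 -1.05434260e-04]
scene 470.4873508160865 [[ 0.689 -0.495  0.529 -0.218]
 [-0.724 -0.455  0.518 -0.863]
 [-0.015 -0.74  -0.672  1.166]
 [ 0.     0.     0.     1.   ]] [0.03043107 0.         0.         0.         0.        ]
top 388.40865000044784 [[ 0.017 -0.993  0.117  0.456]
 [-1.    -0.015  0.02  -0.056]
 [-0.018 -0.117 -0.993  1.142]
 [ 0.     0.     0.     1.   ]] [-0.02903991  0.          0.          0.          0.        ]
```

View pics/scene_a.png

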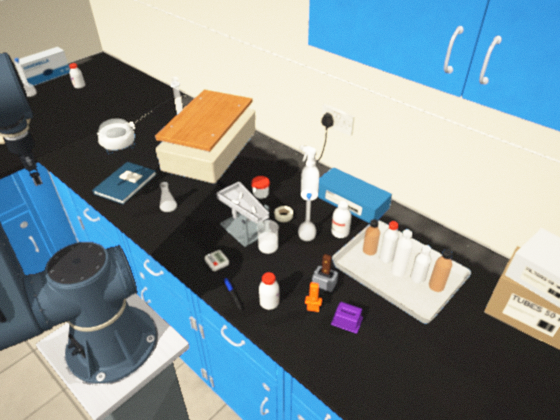

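View pics/top_a.png

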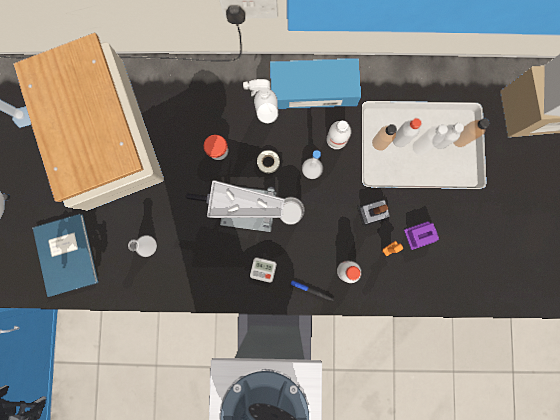

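```bash
python3 - <<'E'
from look import *
crop("top","a",180,160,320,240,5.6,"pics/t1.png")
crop("top","a",330,180,450,270,6,"pics/t2.png")
crop("scene","a",200,160,300,250,6,"pics/s1.png")
crop("scene","a",250,230,370,340,5,"pics/s2.png")
E
```

```text
(no output)
```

View pics/t1.png

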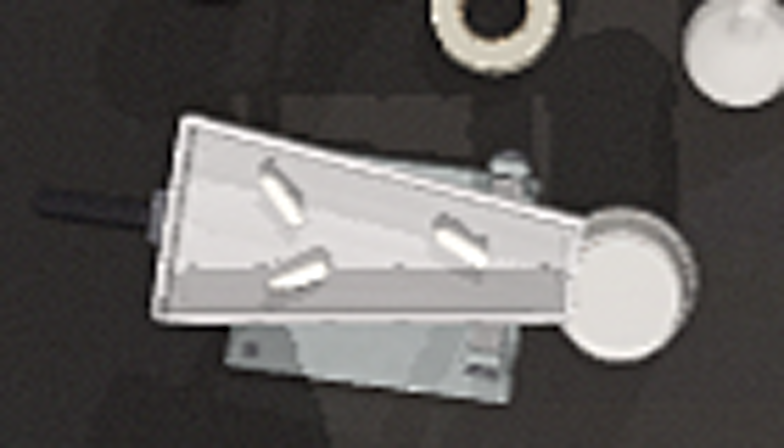

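View pics/t2.png

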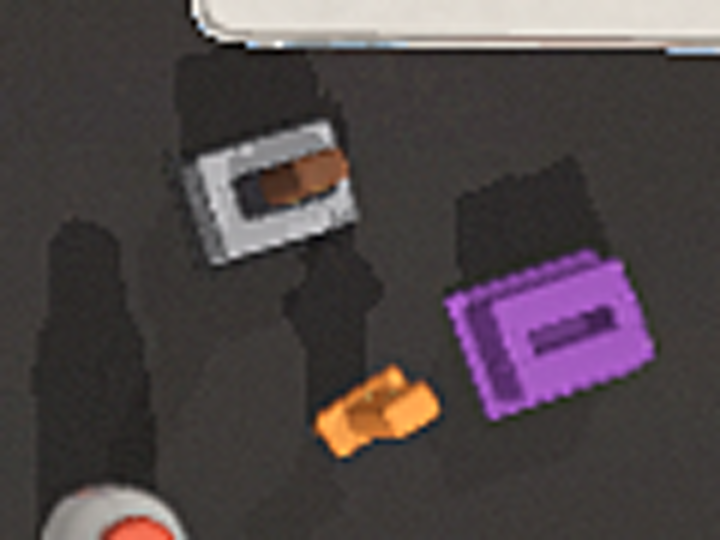

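View pics/s1.png

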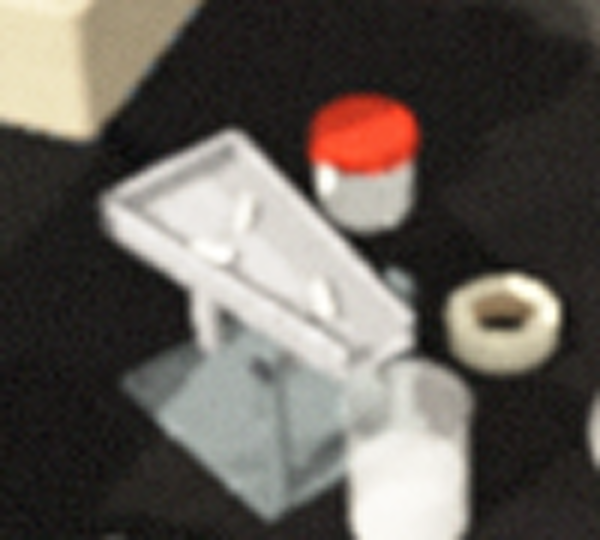

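View pics/s2.png

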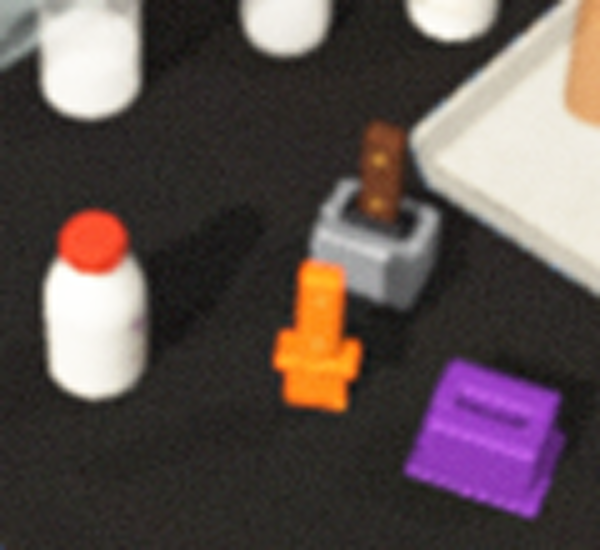

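```bash
cat >> look.py <<'E'
def cloud(im):
    h,w=im["depth"].shape
    u,v=np.meshgrid(np.arange(w),np.arange(h))
    p=cv2.undistortPoints(np.stack([u,v],-1).reshape(-1,1,2).astype(float),K(im),np.array(im["D"]))[:,0]
    d=im["depth"].reshape(-1,1)
    T=np.linalg.inv(im["camera_from_world"])
    P=np.hstack([p*d,d])@T[:3,:3].T+T[:3,3]
    P[d[:,0]==0]=np.nan
    return P.reshape(h,w,3)
E
python3 - <<'E'
from look import *
from scipy.optimize import least_squares
T=load("top","a");S=load("scene","a")
def q(l,s,x0,y0): return [((a+.5)/s-.5+x0,(b+.5)/s-.5+y0) for a,b in l]
# tray
mod=np.array([[.173,-.049,.02],[.173,.049,.02],[-.02,-.024,.02],[-.02,.024,.02],[.239,0,.016]])
# lip toward -y world; tray x ~ +y world; tray y ~ -x world.
tp=q([(187,117),(155,320),(588,215),(567,322),(35,202)],5.6,180,160)
sp=q([(232,128),(103,195),(412,318),(347,352)],6,200,160)
def pose(x,m):
    c,s=np.cos(x[2]),np.sin(x[2]);R=np.array([[c,-s,0],[s,c,0],[0,0,1]])
    return m@R.T+[x[0],x[1],.112]
def f(x,sep=False):
    a=(proj(T,pose(x,mod))-tp); b=(proj(S,pose(x,mod[:4]))-sp)
    if sep: print(a.round(1),b.round(1))
    return np.r_[a.ravel(),b.ravel()]
s=least_squares(f,[.48,0,1.57],loss="soft_l1"); print(s.x); f(s.x,True)
Ct,Cs=cloud(T),cloud(S)
# holder top depth
for C,n in((Ct,"top"),(Cs,"scene")):
    m=(abs(C[...,2]-.046)<.005); v,u=np.nonzero(m)
    print(n,[ (C[v0,u0].round(3)) for v0,u0 in ((208,365),(215,370),(205,385))] if n=="top" else C[280,320].round(3))
E
```

```text
[ 0.57798101 -0.023343    1.46340998]
[[-0.2 -0.4]
 [ 0.1 -0.2]
 [-0.8  0.1]
 [ 0.7 -1. ]
 [ 0.1 -0.2]] [[ 0.4  1.2]
 [-0.7  1.7]
 [-0.2 -0.1]
 [-0.7  0.7]]
top [array([ 0.587, -0.276,  0.042]), array([ 0.566, -0.288,  0.053]), array([ 0.586, -0.312,  0.126])]
scene [ 0.556 -0.308  0.04 ]
```

```bash
cat >> look.py <<'E'
def rz(x,m,z=0):
    c,s=np.cos(x[2]),np.sin(x[2]);R=np.array([[c,-s,0],[s,c,0],[0,0,1]])
    return np.asarray(m)@R.T+[x[0],x[1],z]
def box(x0,x1,y0,y1,z0,z1):
    return np.array([[x,y,z] for z in(z0,z1) for x,y in((x0,y0),(x1,y0),(x1,y1),(x0,y1))],float)
E4=[(0,1),(1,2),(2,3),(3,0),(4,5),(5,6),(6,7),(7,4),(0,4),(1,5),(2,6),(3,7)]
def overlay(n,tag,items,x0,y0,x1,y1,s,out):
    im=load(n,tag)
    a=cv2.resize(im["pixels"][y0:y1,x0:x1,::-1],None,fx=s,fy=s,interpolation=cv2.INTER_CUBIC)
    for P,edges,col in items:
        p=(proj(im,P)-[x0,y0]+.5)*s-.5
        for i,j in edges: cv2.line(a,tuple(int(k) for k in p[i].round()),tuple(int(k) for k in p[j].round()),col,1,cv2.LINE_AA)
    cv2.imwrite(out,a)
def ring(x,y,z,rad):
    t=np.linspace(0,2*np.pi,41); return np.c_[x+rad*np.cos(t),y+rad*np.sin(t),0*t+z],[(i,i+1) for i in range(40)]
E
python3 - <<'E'
from look import *
from scipy.optimize import least_squares
T=load("top","a");S=load("scene","a")
def q(l,s,x0,y0): return [((a+.5)/s-.5+x0,(b+.5)/s-.5+y0) for a,b in l]
hp=q([(197,162),(330,120),(357,215),(220,262)],6,330,180)
mod=np.array([[.025,.033,.046],[.025,-.033,.046],[-.025,-.033,.046],[-.025,.033,.046]])
s=least_squares(lambda x:(proj(T,rz(x,mod))-hp).ravel(),[.57,-.3,0]); print("holder",s.x,s.fun.round(1))
h=s.x
G=(0,255,0);Rd=(0,0,255)
tx=[0.57798,-0.02334,1.4634]
tray=rz(tx,[[.173,-.049,.02],[.173,.049,.02],[-.02,.024,.02],[-.02,-.024,.02],[.17,-.046,0],[.17,.046,0],[-.02,.021,0],[-.02,-.021,0],[.173,0,.016],[.239,0,.016]],.112)
tit=(tray,E4[:8]+[(8,9)],G)
posts=rz(tx,box(.008,.026,-.05,.05,-.112,.01),.112)
hit=[(rz(h,box(-.025,.025,-.033,.033,0,.046)),E4,G),(rz(h,box(-.0055,.0055,-.021,.021,.046,.046)),E4[:4],G),(rz(h,box(-.008,.008,-.012,.012,.055,.127)),E4,Rd),(rz(h,box(-.011,.011,-.023,.023,.046,.056)),E4,Rd)]
lip=rz(tx,[[-.02,0,0]],.112)[0]; print("lip",lip)
b=[ring(lip[0],lip[1],z,.0355)+(Rd,) for z in(0,.092)]
overlay("top","a",[tit,(posts,E4,Rd)]+b,180,160,320,240,5.6,"pics/o1.png")
overlay("top","a",hit,330,180,450,270,6,"pics/o2.png")
overlay("scene","a",[tit,(posts,E4,Rd)]+b,200,160,300,250,6,"pics/o3.png")
overlay("scene","a",hit,250,230,370,340,5,"pics/o4.png")
E
```

```text
holder [ 0.57828213 -0.30538117  0.29990584] [-0.6 -0.6 -0.6 -0.   0.3  0.9  0.9 -0.3]
lip [ 0.5758362  -0.04322477  0.112     ]
```

View pics/o1.png

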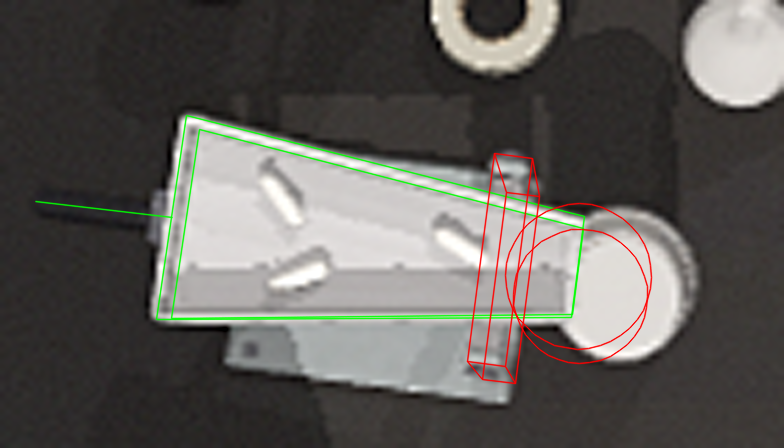

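View pics/o2.png

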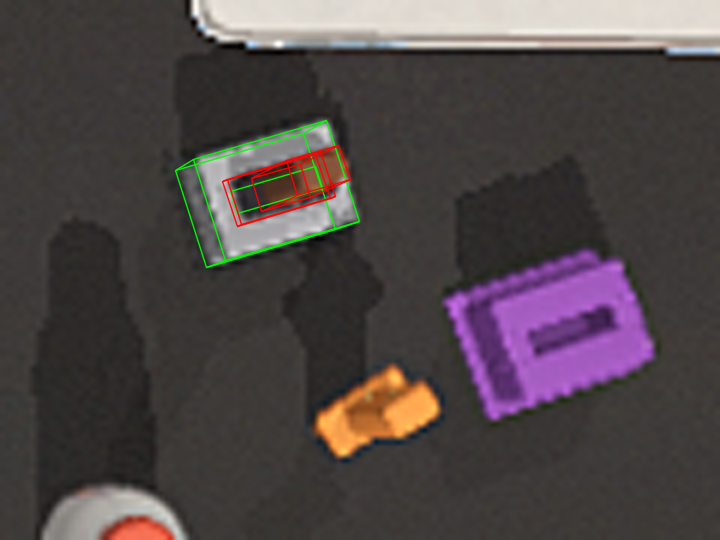

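View pics/o3.png

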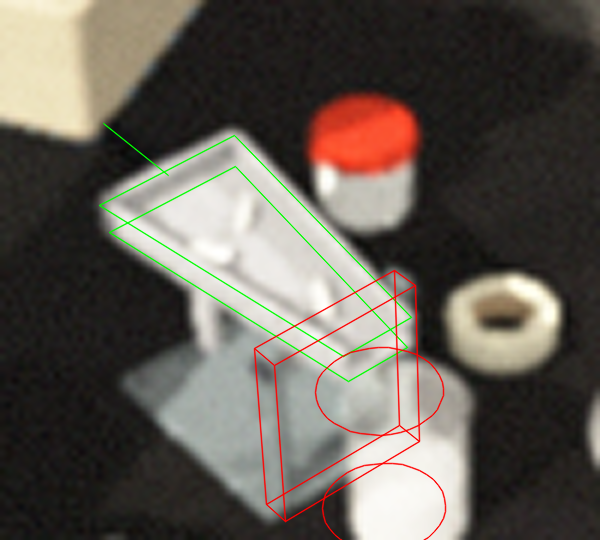

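View pics/o4.png

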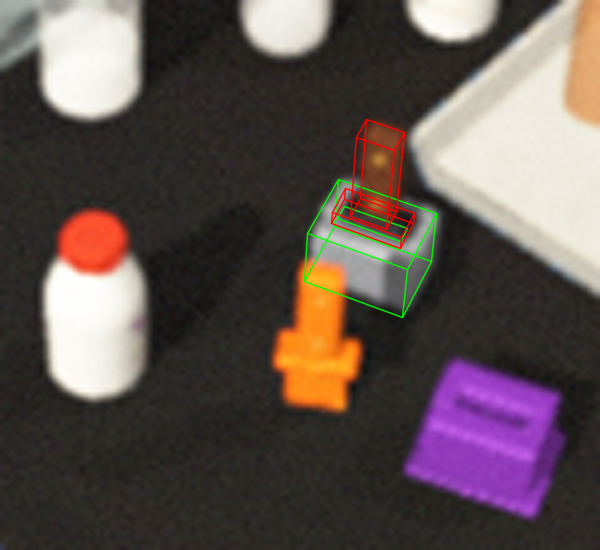

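```bash
python3 - <<'E'
from look import *
T=load("top","a");S=load("scene","a");C=cloud(T);Cs=cloud(S)
tx=np.array([0.57798,-0.02334,1.4634])
def q(a,b,s,x0,y0): return ((a+.5)/s-.5+x0,(b+.5)/s-.5+y0)
def tr(P):
    c,s=np.cos(tx[2]),np.sin(tx[2]); d=P[:2]-tx[:2]; return np.array([c*d[0]+s*d[1],-s*d[0]+c*d[1]])*1000
for n,ends in dict(A=[(265,165),(298,222)],B=[(272,288),(325,258)],Cc=[(438,222),(485,262)]).items():
    e=[tr(world(T,*q(*p,5.6,180,160),z=.112+.006)) for p in ends]; print("bar",n,[x.round(1) for x in e],((e[0]+e[1])/2).round(1))
print("handle", rz(tx,[[.21,0,.008]],.112))
print("beaker c (rim)",world(T,*q(633,284,5.6,180,160),z=.092),"inner bottom",world(T,*q(621,297,5.6,180,160),z=.01))
print("orange top",world(T,*q(378,400,6,330,180),z=.1))
for n,p,z in(("tape",(268,160),.019),("vol",(313,167),.03),("pot",(216,147),.063),("reag",(349,272),.119),("erl",(146,245),.03)):print(n,world(T,*p,z=z).round(3), C[p[1],p[0]].round(3))
for p in[(290,215),(240,215)]: pass
# depth check inside tray
for a,b in((230,240),(380,230),(520,230),(400,300)):
    u,v=q(a,b,5.6,180,160);P=C[int(round(v)),int(round(u))];print(P.round(3),tr(P).round(1))
# holder depth heights
E
```

```text
bar A [array([134.6, -31.7]), array([115.1,  -6.3])] [124.8 -19. ]
bar B [array([123. ,  26.5]), array([99.9,  9.2])] [111.4  17.9]
bar Cc [array([ 48.7, -14.5]), array([24. ,  1.8])] [36.4 -6.3]
handle [[0.6004899 0.1854501 0.12     ]]
beaker c (rim) [ 0.57216573 -0.06993693  0.092     ] inner bottom [ 0.57428933 -0.06481096  0.01      ]
orange top [ 0.47896298 -0.33734164  0.1       ]
tape [0.729 0.004 0.019] [ 0.734  0.005 -0.004]
vol [ 0.707 -0.128  0.03 ] [ 0.699 -0.126  0.065]
pot [0.754 0.151 0.063] [0.755 0.152 0.059]
reag [ 0.41  -0.218  0.119] [ 0.41  -0.219  0.116]
erl [0.472 0.35  0.03 ] [0.472 0.34  0.058]
[0.589 0.123 0.113] [146.4   4.3]
[0.593 0.053 0.113] [77.4 -6.9]
[ 0.595 -0.014  0.107] [ 11.1 -15.7]
[0.561 0.041 0.112] [62.4 23.8]
```

```bash
cat > kin.py <<'E'
from look import *
from scipy.spatial.transform import Rotation as Ro
TX=np.array([0.57798,-0.02334,1.4634])
def trayR(th): return Ro.from_euler("z",TX[2])*Ro.from_euler("y",-th)
def trayP(th,p): return trayR(th).apply(p)+[TX[0],TX[1],.112]
# tool with z=-z_obj; y_tool = sgn * (y or x axis of obj)
def toolR(R,axis,sgn):
    M=R.as_matrix(); z=-M[:,2]; y=sgn*M[:,axis]; x=np.cross(y,z)
    return Ro.from_matrix(np.c_[x,y,z])
def handle(th,sgn,px=.215,back=.003,pz=.008):
    R=trayR(th); return trayP(th,[px,0,pz+back]),toolR(R,1,sgn).as_quat()
def F(): return np.array(r.current_contact_force()).round(1)
E
python3 - <<'E'
from kin import *
print(trayP(.38,[.21,0,.008]))
for s in(1,-1):
    for th in(0,.38,.4):
        print(s,th,np.round(r.inverse_kinematics(*handle(th,s)),2) if r.inverse_kinematics(*handle(th,s)) is not None else None)
hx=Ro.from_euler("z",.3)
for s in(1,-1):
    q=r.inverse_kinematics([.578,-.305,.09],toolR(hx,0,s).as_quat()); print("scr",s,None if q is None else np.round(q,2))
    for x in(.16,.05,-.02):
        q=r.inverse_kinematics(trayP(.38,[x,0,.09]),toolR(trayR(.38),0,s).as_quat()); print("sw",s,x,None if q is None else np.round(q,2))
E
```

```text
[0.59856608 0.16760571 0.19732262]
1 0 [ 0.23  0.64  1.53 -0.    0.96 -2.8 ]
1 0.38 None
1 0.4 None
-1 0 [ 0.23  0.64  1.53 -0.    0.96  0.34]
-1 0.38 [ 0.06  0.51  1.6   0.44  1.02 -0.07]
-1 0.4 [ 0.05  0.5   1.6   0.47  1.03 -0.09]
scr 1 [-0.56  0.72  1.48 -0.    0.94 -0.86]
sw 1 0.16 [-0.08  0.42  1.59  0.42  1.15 -1.72]
sw 1 0.05 [-0.25  0.46  1.63  0.42  1.14 -1.91]
sw 1 -0.02 [-0.36  0.51  1.63  0.41  1.14 -2.03]
scr -1 [-0.56  0.72  1.48 -0.    0.94  2.28]
sw -1 0.16 [-0.08  0.42  1.59  0.42  1.15  1.43]
sw -1 0.05 [-0.25  0.46  1.63  0.42  1.14  1.23]
sw -1 -0.02 [-0.36  0.51  1.63  0.41  1.14  1.12]
```

```bash
python3 - <<'E'
from kin import *
p,o=handle(0,-1)
r.set_gripper(.55,40)
r.move_to(p+[0,0,.10],o); print(F(),r.current_t())
r.move_linear(p,vel=.12); print(F(),np.round(r.current_tool_pos()-p,4))
r.set_gripper(0.0,40); print("open",r.current_opening(),F(),r.current_t())
snap("b"); crop("top","b",160,140,320,240,5,"pics/b1.png"); crop("scene","b",180,120,300,240,5,"pics/b2.png")
E
```

```text
[ 0.6  0.5 -0.3] 2.6833
[-0.6 -0.6  0.3] [0.0004 0.0001 0.0008]
open 0.15446236296705995 [ 1.5 -1.6  3.9] 4.0583
```

View pics/b2.png

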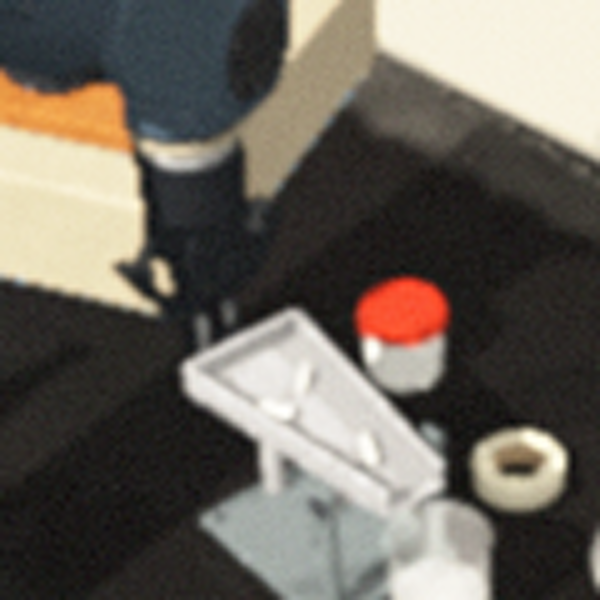

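The view shows the fingers (crop ≈ (215,325)) closed on the handle behind the back wall. The opening of 13 mm confirms the grip, so I'll raise the tray along its arc.

```bash
python3 - <<'E'
from kin import *
for th in list(np.arange(.06,.37,.06))+[.38,.39,.40,.41]:
    p,o=handle(th,-1)
    r.move_linear(p,o,vel=.08)
    f=F(); print(round(th,2),f,np.round(r.current_tool_pos()-p,4),round(r.current_opening(),3),round(r.current_t(),1))
    if th>.375 and f[2]<-22 : break
E
```

```text
0.06 [4.1 1.3 4.2] [ 0.0005 -0.      0.0005] 0.157 4.5
0.12 [4.6 0.6 3.9] [ 0.0005 -0.      0.0003] 0.156 4.8
0.18 [ 5.8 -1.   3.8] [ 0.0005 -0.      0.0003] 0.155 5.1
0.24 [ 5.5 -1.1  3.4] [ 0.0005 -0.0001  0.0002] 0.155 5.4
0.3 [ 5.4 -0.9  4.2] [ 0.0004 -0.0001  0.0002] 0.152 5.7
0.36 [ 4.9 -0.3  3.6] [ 0.0004 -0.0001  0.0001] 0.163 6.0
0.38 [ 7.1 -0.8  2.7] [ 0.0004  0.     -0.0003] 0.153 6.3
0.39 [ 16.8   8.  -13. ] [ 0.0003  0.0007 -0.0018] 0.155 6.5
0.4 [ 22.6  15.2 -25.6] [ 0.0003  0.0012 -0.0032] 0.156 6.8
```

```bash
python3 - <<'E'
from kin import *
snap("c")
th=.38
R=lambda th,m:trayR(th).apply(np.array(m))+[TX[0],TX[1],.112]
m=[[.173,-.049,.02],[.173,.049,.02],[-.02,.024,.02],[-.02,-.024,.02],[.17,-.046,0],[.17,.046,0],[-.02,.021,0],[-.02,-.021,0]]
it=[(R(th,m),E4[:8],(0,255,0))]
overlay("top","c",it,180,140,320,240,5.6,"pics/c1.png")
overlay("scene","c",it,180,120,300,240,5,"pics/c2.png")
E
```

```text
(no output)
```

View pics/c1.png

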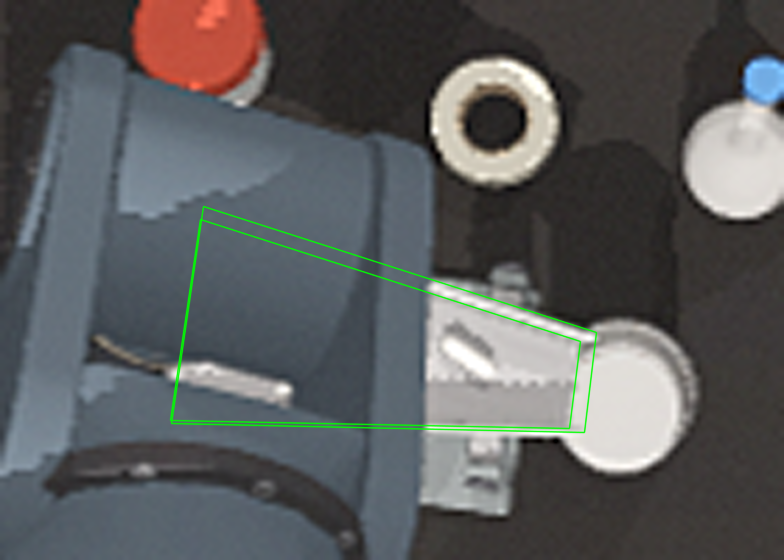

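View pics/c2.png

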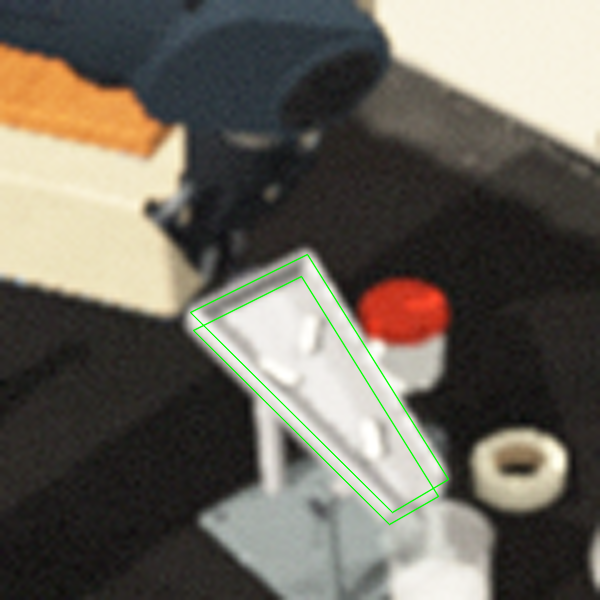

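```bash
python3 - <<'E'
from kin import *
r.set_gripper(.5); print(F(),r.current_opening())
p=np.array(r.current_tool_pos()); n=trayR(.4).apply([0,0,1])
r.move_linear(p+n*.08,vel=.15)
hx=Ro.from_euler("z",.3); H=[.5783,-.3054]
r.move_to([H[0],H[1],.25],toolR(hx,0,1).as_quat())
print(F(),r.current_t())
snap("d")
R=lambda th,m:trayR(th).apply(np.array(m))+[TX[0],TX[1],.112]
m=[[.173,-.049,.02],[.173,.049,.02],[-.02,.024,.02],[-.02,-.024,.02],[.17,-.046,0],[.17,.046,0],[-.02,.021,0],[-.02,-.021,0],[.173,0,.016],[.239,0,.016]]
it=[(R(.38,m),E4[:8]+[(8,9)],(0,255,0))]
overlay("top","d",it,180,160,320,240,5.6,"pics/d1.png")
overlay("scene","d",it,200,140,300,240,6,"pics/d2.png")
crop("scene","d",250,180,370,300,5,"pics/d3.png")
E
```

```text
[0.7 0.2 0.1] 0.5057432171775565
[-0.6  0.2  0.1] 9.575
```

View pics/d1.png

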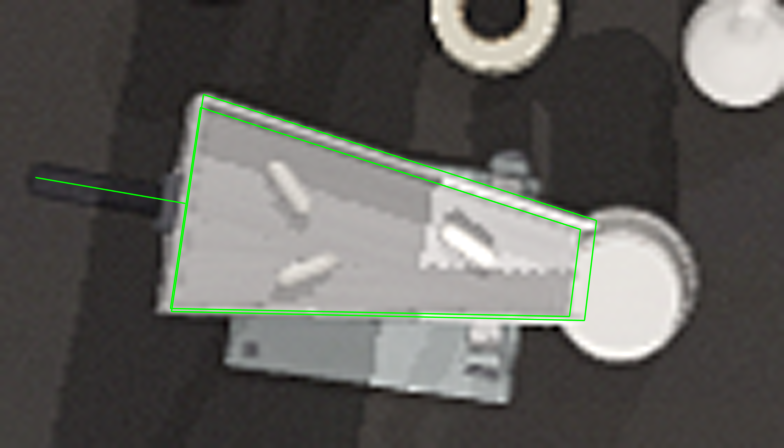

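View pics/d2.png

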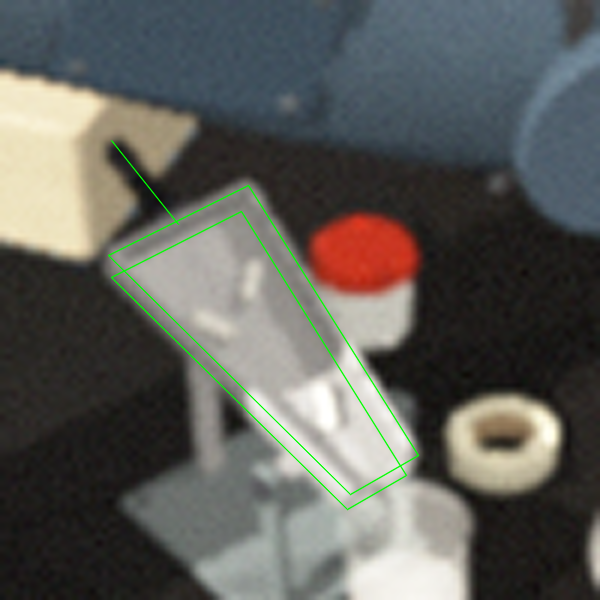

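View pics/d3.png

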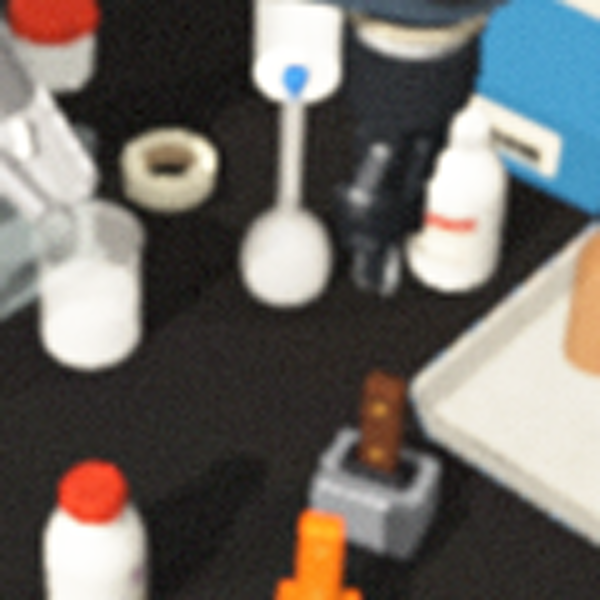

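```bash
python3 - <<'E'
from look import *
from scipy.optimize import least_squares
from scipy.spatial.transform import Rotation as Ro
T=load("top","a");S=load("scene","a")
def q(l,s,x0,y0): return np.array([((a+.5)/s-.5+x0,(b+.5)/s-.5+y0) for a,b in l])
mod=np.array([[.173,-.049,.02],[.173,.049,.02],[-.02,-.024,.02],[-.02,.024,.02],[.239,0,.016]])
obs=[(T,0,mod,q([(187,117),(155,320),(588,215),(567,322),(35,202)],5.6,180,160)),
(S,0,mod[:4],q([(232,128),(103,195),(412,318),(347,352)],6,200,160)),
(T,1,mod[[0,1,2,4]],q([(197,93),(160,312),(597,222),(33,180)],5.6,180,160)),
(S,1,mod,q([(247,180),(103,252),(418,455),(347,505),(113,142)],6,200,140))]
def f(x,pr=0,cam=True):
    o=[]
    for im,k,m,p in obs:
        R=Ro.from_euler("z",x[2])*Ro.from_euler("y",-x[3]*k)
        sh=x[4:6] if im is T else x[6:8]
        e=proj(im,R.apply(m)+[x[0],x[1],.112])+sh-p
        if pr: print((e).round(1).tolist())
        o.append(e.ravel())
    return np.r_[np.concatenate(o),x[4:]*2]
s=least_squares(f,[.578,-.023,1.463,.38,0,0,0,0],loss="soft_l1",f_scale=.7);print(s.x.round(4));f(s.x,1)
E
```

```text
[ 0.5774 -0.0227  1.4594  0.3674  0.0097  0.1429  0.125  -0.3044]
[[-0.4, -0.3], [-0.2, -0.1], [-1.0, 0.5], [0.4, -0.5], [-0.1, -0.2]]
[[0.4, 0.9], [-0.7, 1.3], [-0.3, -0.4], [-0.9, 0.4]]
[[0.6, 0.3], [1.4, 0.0], [-0.4, -0.0], [-0.0, -0.3]]
[[0.1, 0.8], [0.8, 0.4], [-0.1, -0.4], [0.3, -2.2], [-0.3, -0.2]]
```

```bash
cat > plane.py <<'E'
from kin import *
def tilt(tag,cams=("top","scene"),TXx=(0.5774,-0.0227,1.4594)):
    out=[]
    for n in cams:
        C=cloud(load(n,tag)); P=C.reshape(-1,3); P=P[np.isfinite(P).all(1)]
        c,s=np.cos(TXx[2]),np.sin(TXx[2]); d=P[:,:2]-TXx[:2]
        x=c*d[:,0]+s*d[:,1]; y=-s*d[:,0]+c*d[:,1]
        m=(x>-.01)&(x<.155)&(abs(y)<.012+.1*(x+.01))&(P[:,2]>.09)&(P[:,2]<.20)
        x,y,z=x[m],y[m],P[m,2]
        A=np.c_[x,y,np.ones_like(x)]; w=np.ones(len(x),bool)
        for _ in range(8):
            k=np.linalg.lstsq(A[w],z[w],rcond=None)[0]; e=z-A@k; w=abs(e)<max(.003,1.5*np.median(abs(e[w])))
        out.append((n,m.sum(),w.sum(),"tilt",round(float(np.arctan(k[0])),4),"ytilt",round(float(k[1]),3),"z0",round(float(k[2]),4),"rms",round(float(e[w].std()),4)))
    return out
E
python3 - <<'E'
from plane import *
for t in"ad": print(t,*tilt(t),sep="\n")
E
```

```text
a
('top', np.int64(918), np.int64(725), 'tilt', -0.0015, 'ytilt', -0.008, 'z0', 0.1108, 'rms', 0.0015)
('scene', np.int64(345), np.int64(232), 'tilt', -0.0043, 'ytilt', -0.019, 'z0', 0.1145, 'rms', 0.0016)
d
('top', np.int64(1054), np.int64(812), 'tilt', 0.3806, 'ytilt', -0.008, 'z0', 0.1098, 'rms', 0.0014)
('scene', np.int64(521), np.int64(294), 'tilt', 0.3807, 'ytilt', -0.035, 'z0', 0.113, 'rms', 0.0016)
```

```bash
sed -i 's/^TX=.*/TX=np.array([0.5775,-0.0230,1.460])/' kin.py; python3 - <<'E'
from kin import *
H=[.5783,-.3054]
r.set_gripper(.5,80)
r.move_linear([H[0],H[1],.16],vel=.2)
snap("e0"); 
r.move_linear([H[0],H[1],.090],vel=.1); print(F())
snap("e"); crop("scene","e",270,210,370,300,6,"pics/e1.png"); crop("top","e",330,170,430,250,6,"pics/e2.png")
print(r.current_t())
E
```

```text
[ 0.3  0.3 -0.4]
11.5417
```

View pics/e1.png

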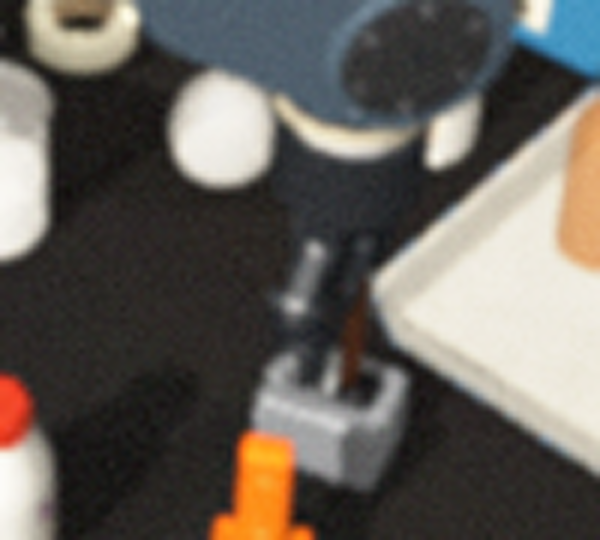

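View pics/e2.png

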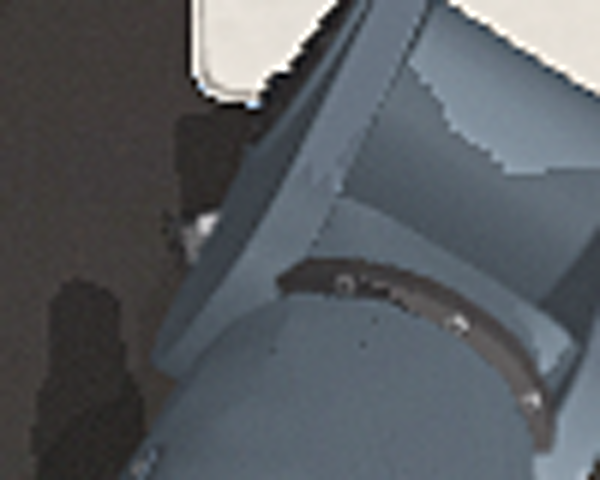

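The near finger stands in front of the wooden handle (crop ≈ (335,360)) and nothing is touching, so I'll grip and lift.

```bash
python3 - <<'E'
from kin import *
r.set_gripper(0,80); print(r.current_opening()*85,F(),r.current_tool_pos())
p=np.array(r.current_tool_pos())
r.move_linear(p+[0,0,.03],vel=.08); print(F())
r.move_linear(p+[0,0,.16],vel=.2); print(F(),r.current_opening()*85)
snap("f"); crop("scene","f",270,150,370,270,5,"pics/f1.png"); print(r.current_t())
E
```

```text
14.830540131737012 [0.6 0.2 3.7] [ 0.57853897 -0.30552669  0.09055532]
[-1.1  0.2 -1.3]
[ 0.7  0.  -0.7] 14.606605153928676
13.3333
```

View pics/f1.png

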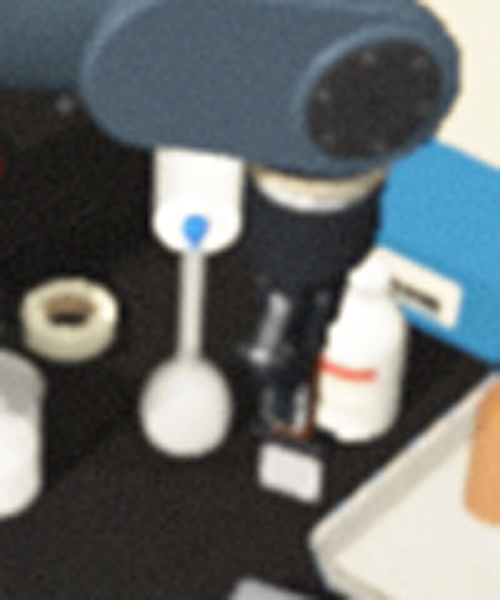

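```bash
python3 - <<'E'
from kin import *
p=np.array(r.current_tool_pos()); R=Ro.from_quat(r.current_ee_rot())
# scraper frame in tool: x_s = y_tool, z_s=-z_tool, y_s = cross(z,x)
M=R.as_matrix(); xs=M[:,1]; zs=-M[:,2]; ys=np.cross(zs,xs)
def S(b): return b@np.c_[xs,ys,zs].T + p - zs*.0855
G=(0,255,0)
it=[(S(box(-.0015,.0015,-.017,.017,0,.041)),E4,G),(S(box(-.011,.011,-.023,.023,.041,.051)),E4,(0,0,255)),(S(box(-.008,.008,-.012,.012,.051,.122)),E4,(255,255,0))]
overlay("scene","f",it,300,200,360,260,10,"pics/f2.png")
E
```

```text
(no output)
```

View pics/f2.png

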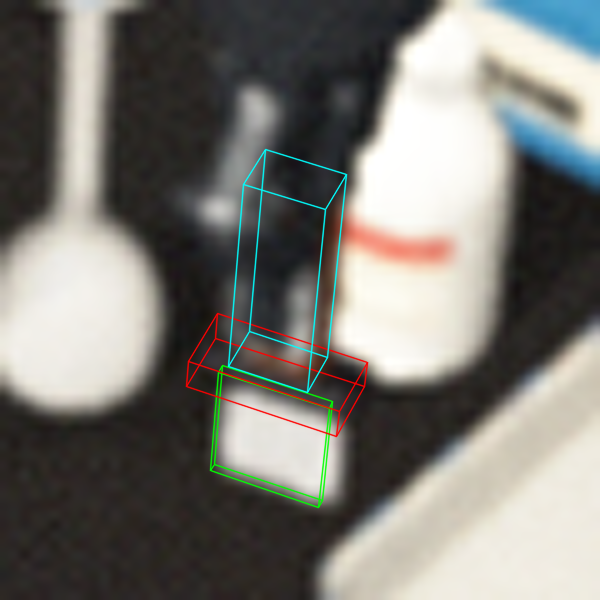

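```bash
cat >> kin.py <<'E'
DY=-.0025; TH=.38
def bl(x,y,h,yaw=0.):   # blade edge centre in tray frame -> TCP pose
    R=trayR(TH)*Ro.from_euler("z",yaw)
    return trayP(TH,np.array([x,y,h]))+R.apply([0,-DY,.0855]), toolR(R,0,1).as_quat()
def blade_items(p,quat,dy=None):
    dy=DY if dy is None else dy
    M=Ro.from_quat(quat).as_matrix(); xs=M[:,1]; zs=-M[:,2]; ys=np.cross(zs,xs)
    S=lambda b: b@np.c_[xs,ys,zs].T + np.array(p) - zs*.0855 + ys*dy
    return [(S(box(-.0015,.0015,-.017,.017,0,.041)),E4,(0,255,0)),(S(box(-.011,.011,-.023,.023,.041,.051)),E4,(0,0,255))]
def tray_items():
    m=np.array([[.173,-.049,.02],[.173,.049,.02],[-.02,.024,.02],[-.02,-.024,.02],[.17,-.046,0],[.17,.046,0],[-.02,.021,0],[-.02,-.021,0]])
    return [(trayP(TH,m),E4[:8],(255,255,0))]
E
python3 - <<'E'
from kin import *
p=np.array(r.current_tool_pos())
r.move_linear(p+[0,0,.06],vel=.25)
r.move_to(*bl(.075,-.005,.08)); print(F(),r.current_t())
r.move_linear(bl(.075,-.005,.03)[0],vel=.15)
snap("g"); it=blade_items(r.current_tool_pos(),r.current_ee_rot())+tray_items()
overlay("scene","g",it,200,140,300,240,6,"pics/g1.png"); crop("scene","g",200,140,300,240,6,"pics/g0.png")
overlay("top","g",it,180,160,320,240,5.6,"pics/g2.png"); print(r.current_t(),r.current_q())
E
```

```text
[ 0.2  0.7 -0.1] 14.8417
15.425 [-0.23040959  0.42748113  1.59679067  0.40733121  1.19313933 -1.85652111]
```

View pics/g1.png

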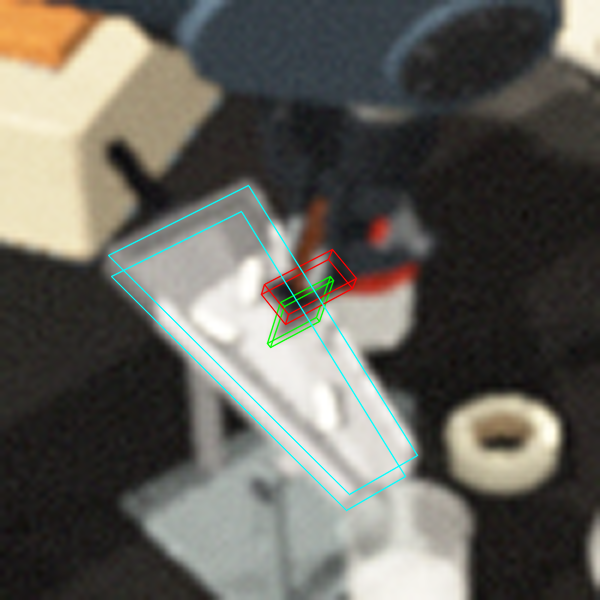

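View pics/g2.png

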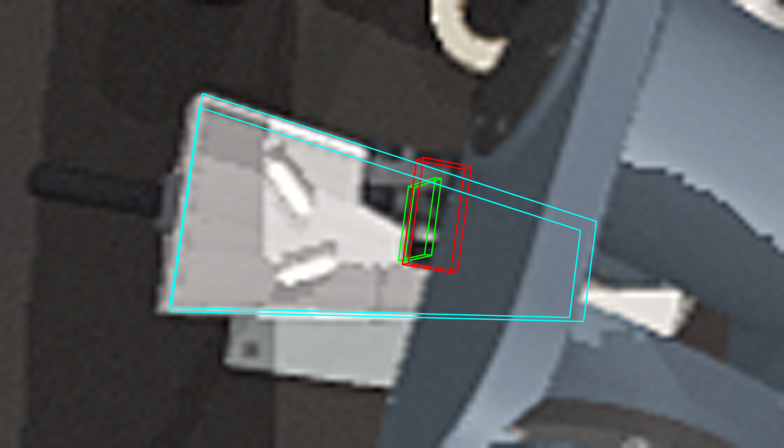

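View pics/g0.png

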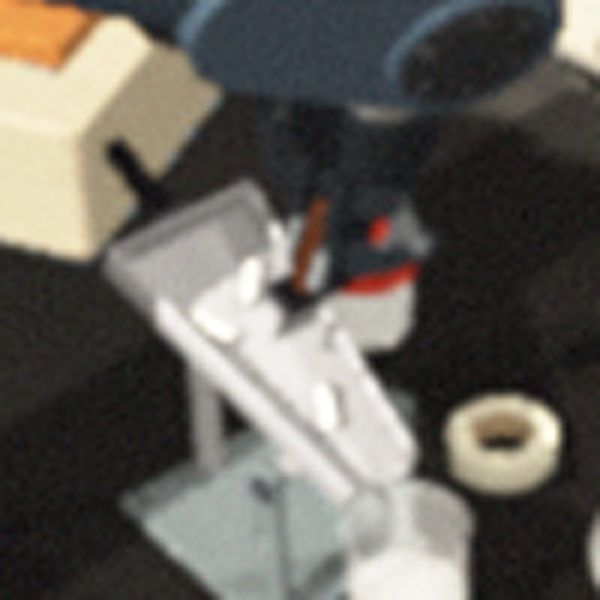

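```bash
python3 - <<'E'
from kin import *
r.move_linear(bl(.070,-.004,.006)[0],vel=.08); f0=F(); print(f0)
for h in(.004,.0025):
    r.move_linear(bl(.070,-.004,h)[0],vel=.03); f=F(); print(h,f)
snap("h"); it=blade_items(r.current_tool_pos(),r.current_ee_rot())+tray_items()
crop("scene","h",220,160,290,230,10,"pics/h0.png");overlay("scene","h",it,220,160,290,230,8,"pics/h1.png")
print(r.current_t())
E
```

```text
[ 0.3 -0.2 -1.4]
0.004 [ 0.1  0.1 -0.3]
0.0025 [ 0.9 -0.1 -1.4]
16.4833
```

View pics/h0.png

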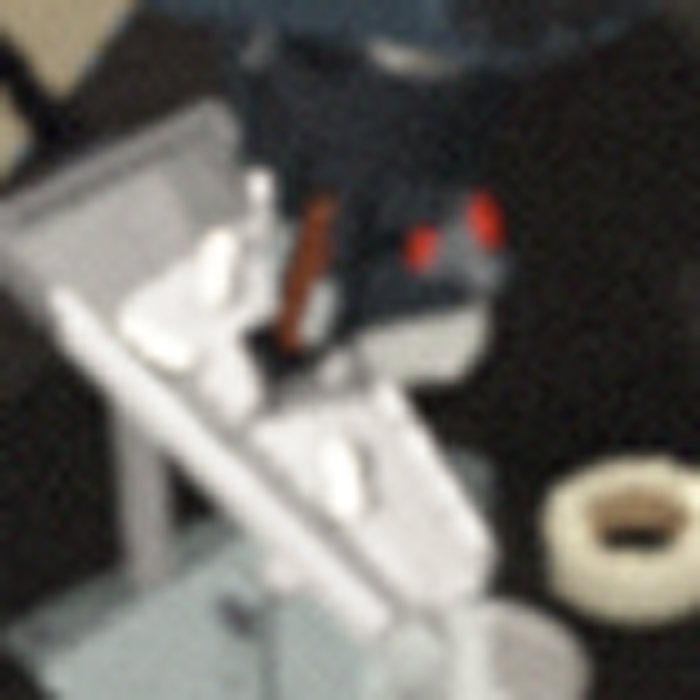

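View pics/h1.png

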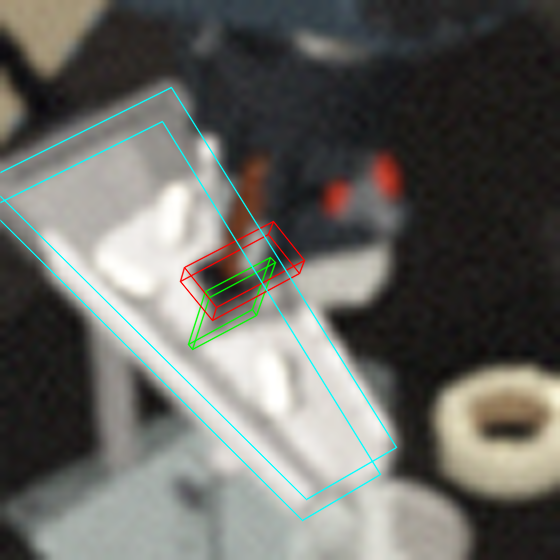

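```bash
sed -i 's/^DY=-.0025/DY=-.004/' kin.py; python3 - <<'E'
from kin import *
n=trayR(.38).apply([0,0,1])
def fn():
    v=[]
    for _ in range(5): v.append(np.dot(r.current_contact_force(),n)); r.sleep(.02)
    return np.mean(v)
r.move_linear(bl(.070,0,.0025)[0],vel=.03); f0=fn(); print(f0)
for h in np.arange(.0015,-.0031,-.0005):
    r.move_linear(bl(.070,0,h)[0],vel=.03); f=fn(); print(round(h,4),round(f-f0,2))
    if f-f0>2: break
print(r.current_t())
E
```

```text
-0.978405440378743
0.0015 0.32
0.001 0.68
0.0005 0.6
0.0 0.29
-0.0005 0.36
-0.001 4.3
18.9
```

```bash
python3 - <<'E'
from kin import *
h=.0006
r.move_linear(bl(.070,0,h)[0],vel=.03)
for x in(.05,.03,.01,-.01,-.026):
    r.move_linear(bl(x,0,h)[0],vel=.08); print(x,F())
snap("i"); crop("scene","i",220,160,290,230,10,"pics/i0.png")
r.move_linear(bl(-.02,0,.05)[0],vel=.2)
r.move_linear(bl(.06,-.02,.06)[0],vel=.25)
r.move_linear(bl(.151,-.02,.05)[0],vel=.25)
snap("j"); it=blade_items(r.current_tool_pos(),r.current_ee_rot())+tray_items()
crop("scene","j",210,150,290,230,8,"pics/j0.png");overlay("top","j",it,180,160,320,240,5.6,"pics/j1.png")
print(r.current_t())
E
```

```text
0.05 [-0.3  1.1 -0.4]
0.03 [-0.1  0.2 -0.5]
0.01 [-0.5 -0.9 -0.8]
-0.01 [-0.3  0.8 -0.1]
-0.026 [ 0.3 -0.3 -0.7]
22.7
```

View pics/i0.png

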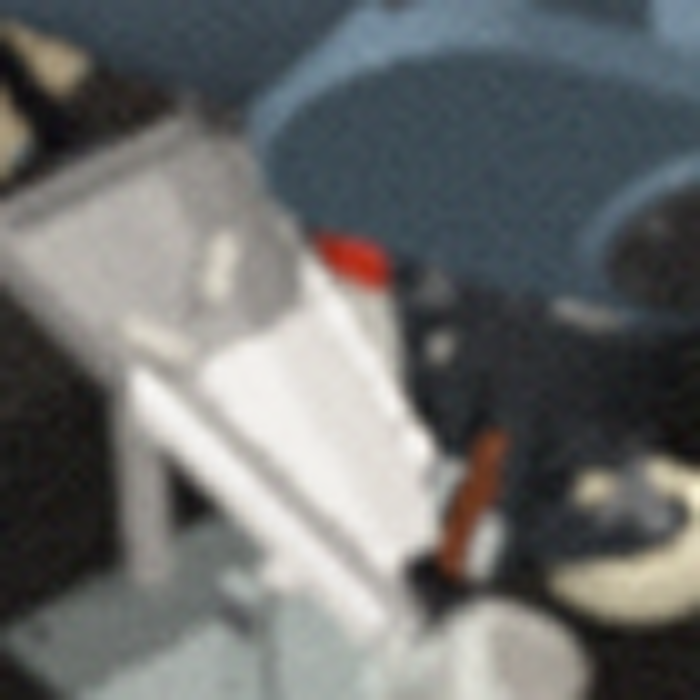

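View pics/j0.png

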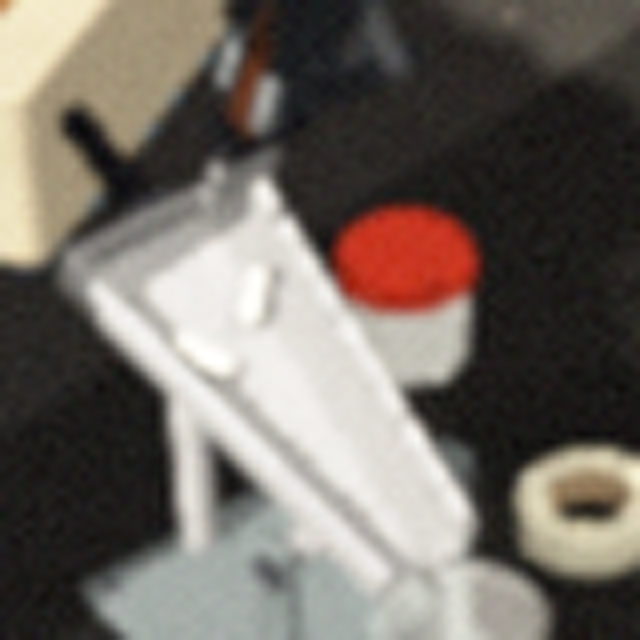

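View pics/j1.png

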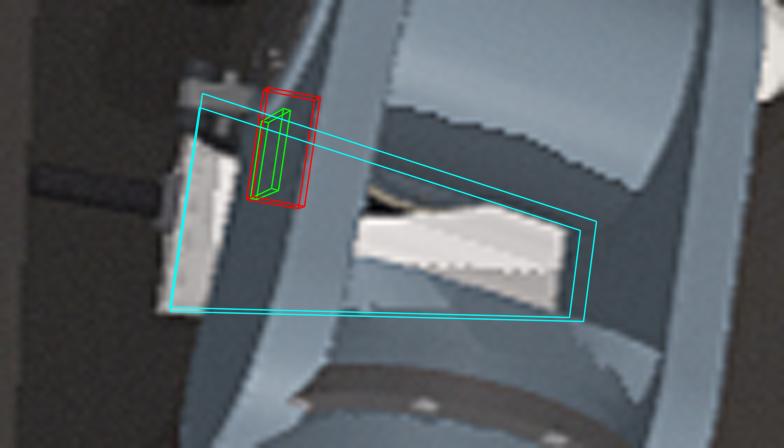

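```bash
python3 - <<'E'
from kin import *
h=.0006
r.move_linear(bl(.151,-.02,.010)[0],vel=.15); print(F())
for k in(.004,.002,h):
    r.move_linear(bl(.151,-.02,k)[0],vel=.03); f=F(); print(k,f)
for x,y in((.12,-.018),(.09,-.014),(.06,-.009)):
    r.move_linear(bl(x,y,h)[0],vel=.08); print(x,F())
snap("k"); crop("scene","k",210,150,290,230,8,"pics/k0.png")
print(r.current_t())
E
```

```text
[-0.2  0.1 -0.3]
0.004 [ 0.1 -0.6 -0. ]
0.002 [ 0.1 -0.4  0.2]
0.0006 [-0.8  0.6 -0.5]
0.12 [-0.4  0.7  0.3]
0.09 [-0.3  1.   0.2]
0.06 [ 0.1  0.1 -0.4]
25.6667
```

View pics/k0.png

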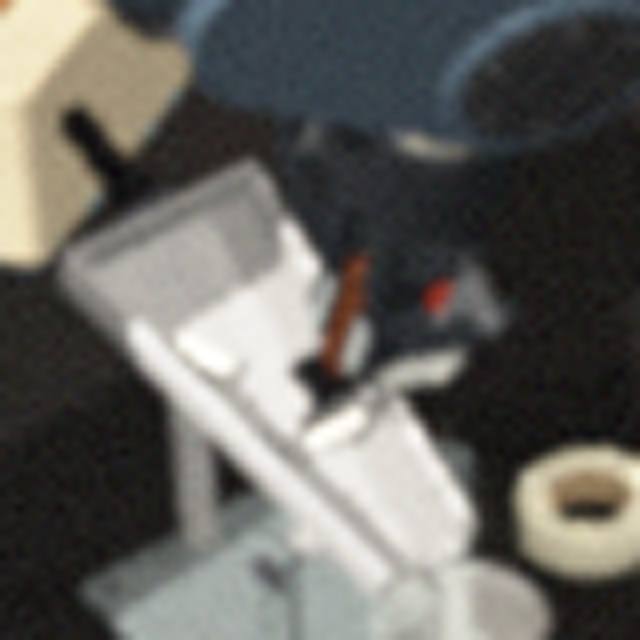

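Bar A lies flat against the blade face at crop ≈ (335,428), while B stays put at ≈ (208,355). I'll carry on over the lip, then go for B.

```bash
python3 - <<'E'
from kin import *
h=.0006
for x,y in((.03,-.004),(.01,-.001),(-.01,0),(-.026,0)):
    r.move_linear(bl(x,y,h)[0],vel=.08); print(x,F())
snap("l"); crop("scene","l",210,150,290,230,8,"pics/l0.png")
r.move_linear(bl(-.02,0,.05)[0],vel=.2)
r.move_linear(bl(.06,.01,.06)[0],vel=.25)
r.move_linear(bl(.145,.020,.05)[0],vel=.25)
snap("m"); crop("scene","m",210,150,290,230,8,"pics/m0.png")
print(r.current_t())
E
```

```text
0.03 [ 0.6 -0.4 -0.6]
0.01 [-0.6 -0.3 -0.4]
-0.01 [-0.8  0.1 -0.3]
-0.026 [-0.2 -0.9 -0.6]
28.9167
```

View pics/l0.png

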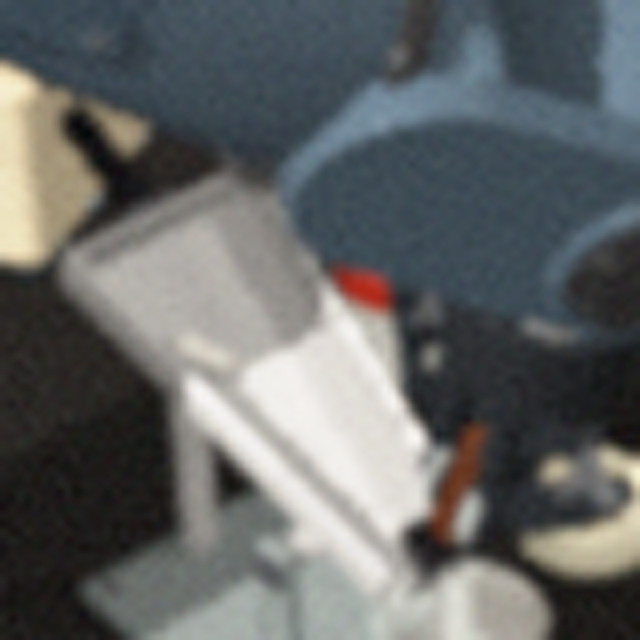

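View pics/m0.png

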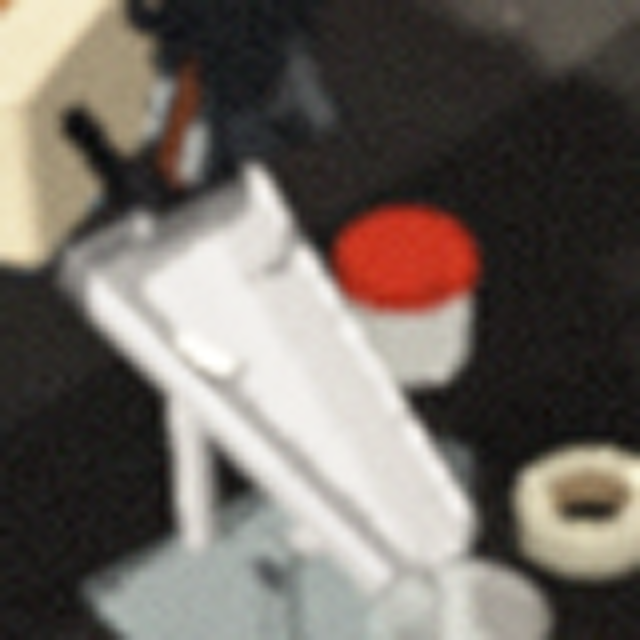

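```bash
python3 - <<'E'
from kin import *
h=.0006
r.move_linear(bl(.145,.02,.010)[0],vel=.15); print(F())
for k in(.003,h):
    r.move_linear(bl(.145,.02,k)[0],vel=.03); f=F(); print(k,f)
for x,y in((.12,.0175),(.09,.013),(.06,.008)):
    r.move_linear(bl(x,y,h)[0],vel=.08); print(x,F())
snap("n"); crop("scene","n",210,150,290,230,8,"pics/n0.png")
print(r.current_t())
E
```

```text
[ 0.4 -0.4 -1.2]
0.003 [ 0.9 -0.5 -0.9]
0.0006 [-0.2  0.6  0.2]
0.12 [-0.1 -0.4 -0.6]
0.09 [ 0.6  1.2 -0.6]
0.06 [ 0.4 -0.6 -0.1]
31.6
```

View pics/n0.png

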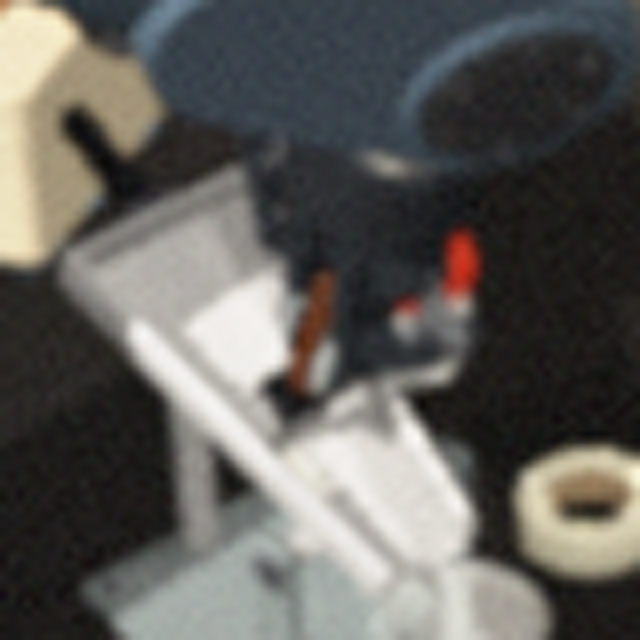

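B is ahead of the blade at crop ≈ (315,465), inside the left wall. I'll continue over the lip.

```bash
python3 - <<'E'
from kin import *
h=.0006
for x,y in((.03,.004),(.01,.001),(-.01,0),(-.026,0)):
    r.move_linear(bl(x,y,h)[0],vel=.08); print(x,F())
snap("o"); crop("scene","o",210,150,290,230,8,"pics/p0.png")
r.move_linear(bl(-.02,0,.08)[0],vel=.2)
p=np.array(r.current_tool_pos())
hx=Ro.from_euler("z",.3); H=[.57854,-.30553]
r.move_to([H[0],H[1],.26],toolR(hx,0,1).as_quat())
print(F(),r.current_t(),r.current_opening()*85,np.round(r.current_tool_pos(),4))
snap("q"); crop("top","q",180,160,320,240,5.6,"pics/q0.png"); crop("scene","q",210,150,300,240,6.5,"pics/q1.png")
it=blade_items(r.current_tool_pos(),r.current_ee_rot(),0)
overlay("scene","q",it,290,180,370,280,6,"pics/q2.png")
E
```

```text
0.03 [ 0.9 -0.8 -0. ]
0.01 [ 0.8  0.9 -1.2]
-0.01 [ 0.2  0.4 -0.4]
-0.026 [ 0.2  0.1 -1.1]
[-1.5 -0.5 -0.9] 34.9917 15.013027729231284 [ 0.5784 -0.3047  0.259 ]
```

View pics/q0.png

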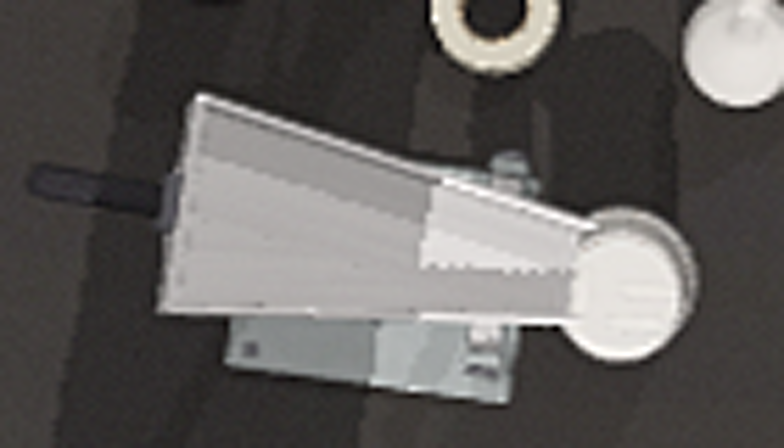

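View pics/q1.png

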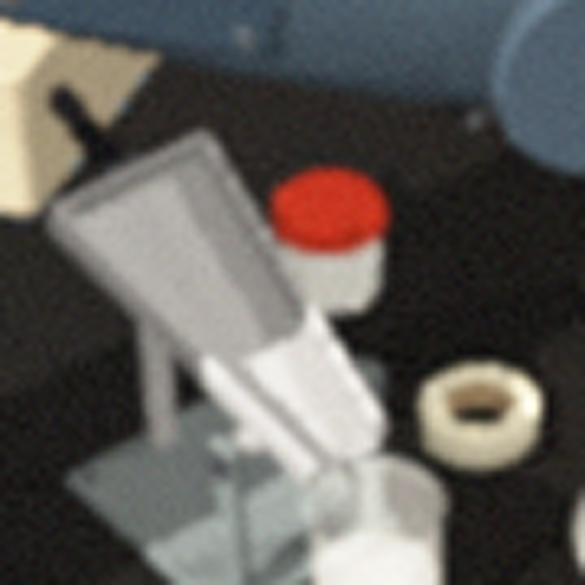

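View pics/q2.png

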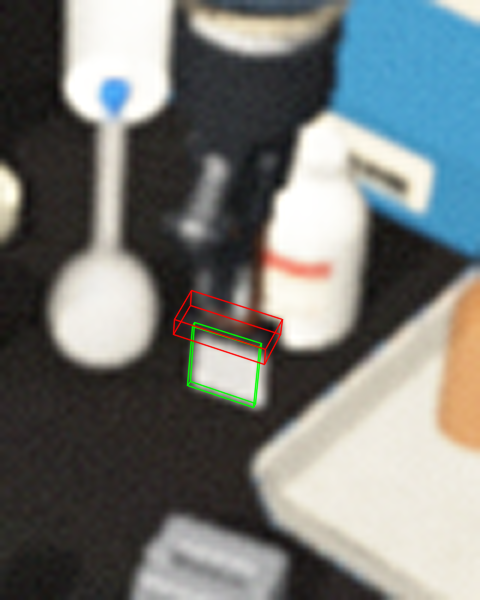

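```bash
python3 - <<'E'
from kin import *
H=[.57854,-.30553]
r.move_linear([H[0],H[1],.20],vel=.2)
r.move_linear([H[0],H[1],.142],vel=.1)
r.sleep(.2); print(np.round(r.current_tool_pos(),4),F())
snap("s"); crop("scene","s",290,210,350,290,7,"pics/s9.png")
for z in(.13,.12,.11,.10,.095,.092):
    r.move_linear([H[0],H[1],z],vel=.06); f=F(); print(z,f)
    if abs(f).max()>6: break
print(r.current_t())
E
```

```text
[ 0.5788 -0.3057  0.1427] [-0.3  0.1 -1.2]
0.13 [ 0.1 -0.8 -1. ]
0.12 [-0.6 -0.3 -0.7]
0.11 [ 0.5 -0.  -1.2]
0.1 [ 0.6  0.4 -0.5]
0.095 [ 0.4  1.2 -1.3]
0.092 [ 1.  -0.6 -0.4]
38.375
```

View pics/s9.png

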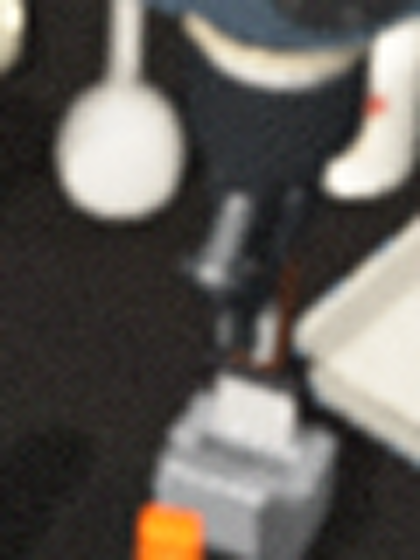

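The blade entered the slot without any force. I'll seat the guard until it touches, then release.

```bash
python3 - <<'E'
from kin import *
H=[.57854,-.30553]
for z in np.arange(.091,.0859,-.0007):
    r.move_linear([H[0],H[1],z],vel=.03); r.sleep(.05); f=F(); print(round(z,4),f)
    if f[2]>3: break
r.set_gripper(.5); print(F())
p=np.array(r.current_tool_pos())
r.move_linear([p[0],p[1],.20],vel=.15)
r.move_linear([p[0]-.05,p[1]+.1,.33],vel=.25)
r.move_to([.40,-.05,.36],r.current_ee_rot())
r.sleep(.3); print(r.current_t(),F())
snap("z"); crop("scene","z",250,230,370,340,5,"pics/z1.png"); crop("top","z",180,160,320,240,5.6,"pics/z2.png"); crop("top","z",330,180,450,270,6,"pics/z3.png")
a=load("top","a")["pixels"];b=load("top","z")["pixels"]
E
```

```text
0.091 [ 0.2 -0.2 -0.1]
0.0903 [-0.9 -0.   2.7]
0.0896 [-2.3  1.3  9.7]
[-0.2  0.4 -0.5]
42.5083 [-1.  -0.2 -0.8]
```

View pics/z1.png

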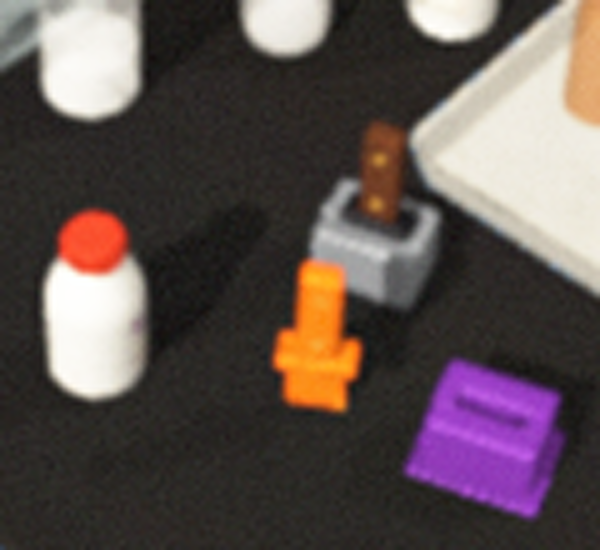

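View pics/z2.png

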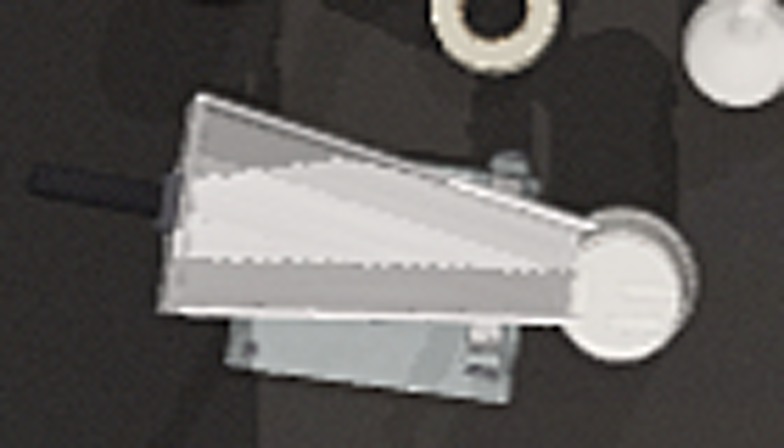

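View pics/z3.png

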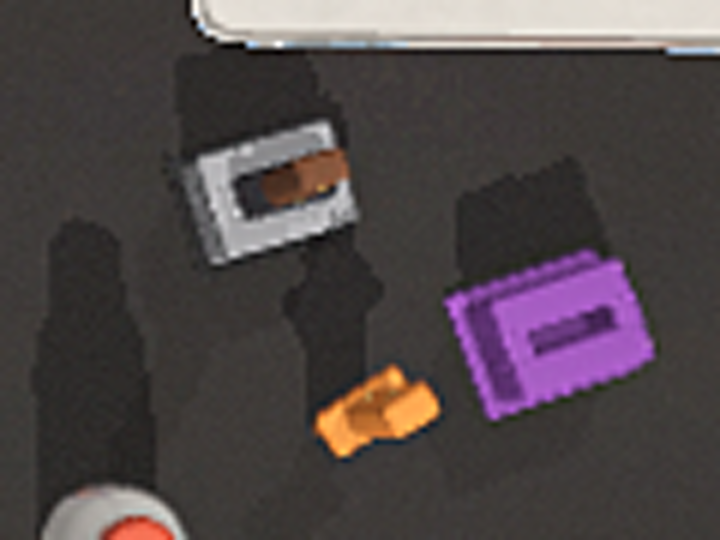

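View pics/scene_z.png

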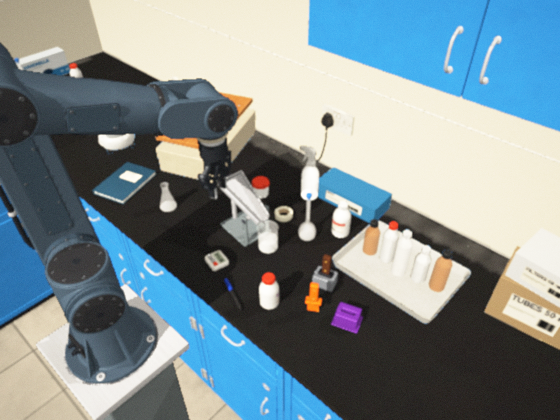

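```bash
python3 - <<'E'
from plane import *
print(*tilt("z"),sep="\n")
for t in"az":
    im=load("top",t)["pixels"][190:230,275:312,::-1].astype(float)
    im=np.clip((im-190)*4,0,255).astype(np.uint8); cv2.imwrite(f"pics/bk_{t}.png",cv2.resize(im,None,fx=9,fy=9,interpolation=cv2.INTER_CUBIC))
a=cv2.imread("pics/bk_a.png");b=cv2.imread("pics/bk_z.png");cv2.imwrite("pics/bk.png",np.hstack([a,b]))
E
```

```text
('top', np.int64(1057), np.int64(890), 'tilt', 0.3807, 'ytilt', -0.009, 'z0', 0.1096, 'rms', 0.0014)
('scene', np.int64(519), np.int64(356), 'tilt', 0.3759, 'ytilt', 0.015, 'z0', 0.1132, 'rms', 0.0016)
```

View pics/bk.png

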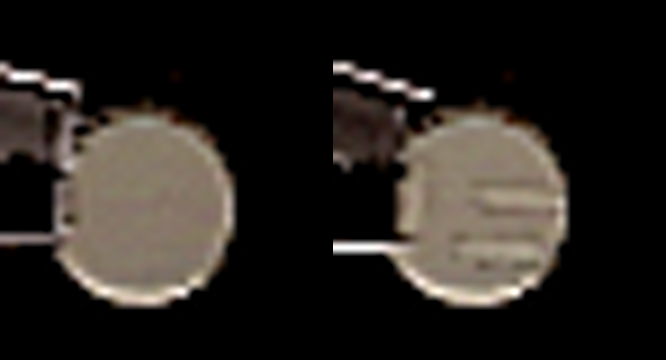

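```bash
python3 - <<'E'
from look import *
o=[]
for n in("a","z"):
    im=load("scene",n)["pixels"][205:260,245:285,::-1].astype(float)
    im=np.clip((im-110)*1.8,0,255).astype(np.uint8); o.append(cv2.resize(im,None,fx=9,fy=9,interpolation=cv2.INTER_CUBIC))
cv2.imwrite("pics/bs.png",np.hstack(o))
o=[]
for n in("d","i","q","z"):
    im=load("top",n)["pixels"][190:230,265:312,::-1].astype(float)
    im=np.clip((im-215)*6,0,255).astype(np.uint8); o.append(cv2.resize(im,None,fx=8,fy=8,interpolation=cv2.INTER_CUBIC))
cv2.imwrite("pics/bt.png",np.vstack([np.hstack(o[:2]),np.hstack(o[2:])]))
d=cv2.absdiff(load("top","a")["pixels"],load("top","z")["pixels"]).max(2)
cv2.imwrite("pics/diff.png",(d>40).astype(np.uint8)*255)
E
```

```text
(no output)
```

View pics/bs.png

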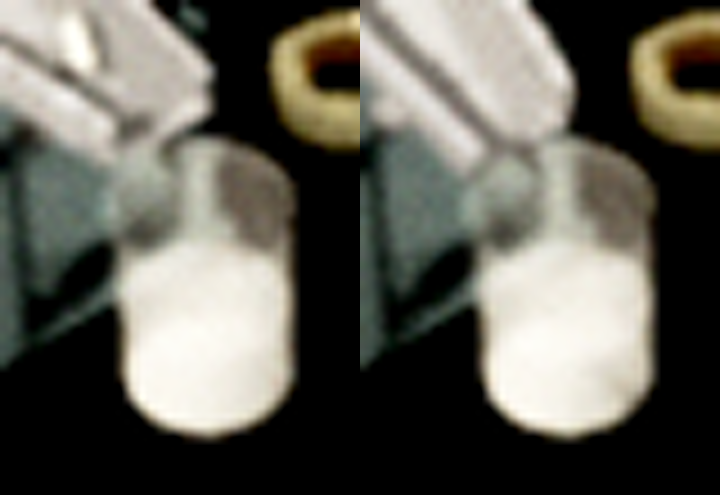

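View pics/bt.png

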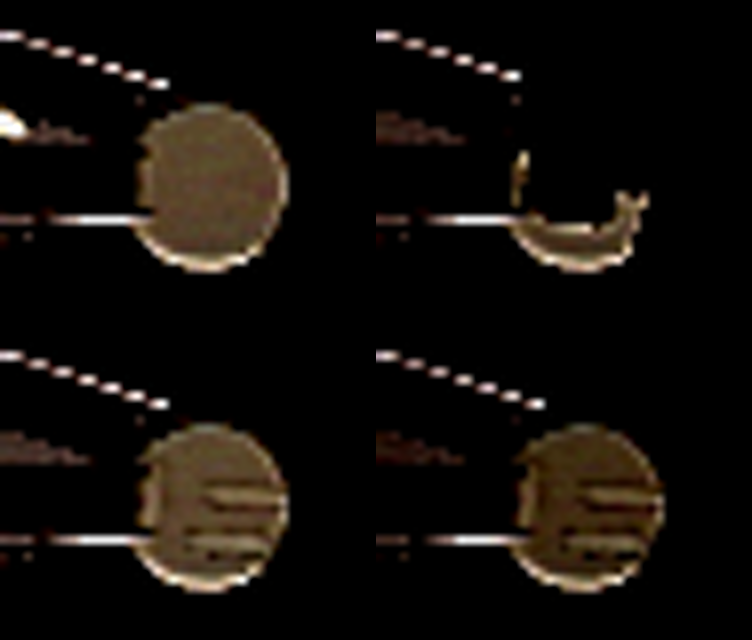

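View pics/diff.png

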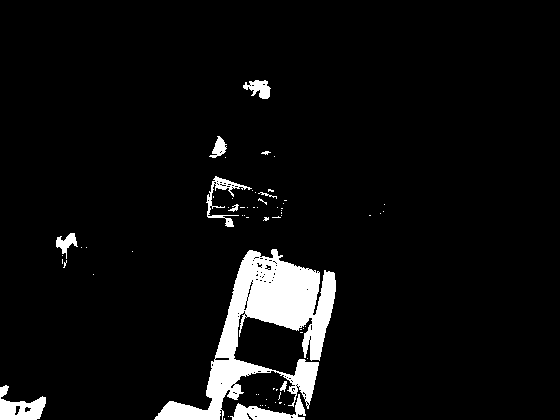

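```bash
python3 - <<'E'
from look import *
np.set_printoptions(linewidth=200)
for t in("d","z"):
    C=cloud(load("top",t)); print(t); print((C[202:223,278:304,2]*1000).round(0).astype(int))
I=load("top","z")["pixels"].astype(int).min(2); J=load("top","d")["pixels"].astype(int).min(2)
print(I[202:223,278:304]); print(J[202:223,278:292])
E
```

```text
d
[[                 106                  103                  106                  106                  106                   60                   48                   41                   37
                    41                   42                   34                   39                   38                   40                   39                   44                   38
                    48                   58                   75                   85                   93                    1                   -2                    1]
 [                 107                  109                  104                  107                  102                   40                   41                   41                   42
                    39                   41                   40                   39                   43                   41                   41                   37                   37
                    39                   45                   60                   78                   92                   93                   -1               
[... 24979 characters left out ...]
 170 179 217 226 222 222 223 222 222 222 223 223]
 [168 176 171 172 215 224 222 221 222 222 224 223 224 223]
 [164 174 170 185 219 223 223 221 222 222 222 222 223 222]
 [164 168 167 192 218 222 222 223 222 222 222 222 221 222]
 [186 185 184 188 197 204 218 223 222 222 223 223 222 222]
 [255 255 255 245 237 232 223 221 222 222 223 222 222 222]
 [ 39  13 142 219 227 222 220 221 221 223 222 222 221 223]
 [ 46  39  61 182 227 228 223 222 222 222 222 222 222 222]
 [ 54  48  40  66 205 240 233 226 222 221 222 221 223 221]
 [ 57  51  45  37  66 199 245 240 228 226 223 222 222 221]
 [ 53  56  52  49  40  70 158 229 251 246 239 236 231 231]]<stdin>:4: RuntimeWarning: invalid value encountered in cast
```

```bash
python3 - <<'E'
from cell import r
print(r.current_t()); r.hand_in(); print(r.current_t())
E
```

```text
42.6083
the job is handed in; nothing more can be done
the job is handed in; nothing more can be done
```

I did the job in the order asked and handed it in at about 42.6 s of the 72 s allowed. No verdict came back.

- **Tray:** I raised it by the black handle against its stop and released it. At the end the tilt read 0.381 rad from the top camera and 0.376 rad from the scene camera, so it is still raised.
- **Bars:** I swept them over the lip one at a time with the blade, and the fingers never came near them. The tray floor is now empty. In the contrast-stretched top view, two bars are clear inside the beaker. The third shows only faintly, by its brightness and shadow edge, partly hidden under the lip. The depth reading is too noisy to show it separately.
- **Scraper:** It is back upright in the grey holder and looks the same as in the first pictures. The only contact when seating it was about 10 N as the guard came to rest.
- **Surroundings:** The beaker, bottles and flasks I could see looked unmoved between the first and last pictures. In the last pictures the arm covered the timer in the top view, but it looked unmoved in the scene view.

One reading disagreed: the scene camera put the scraper about 2 to 5 mm sideways of where I expected it in the grip. I allowed for that in the sweeps and used a light touch on the tray floor to set the blade height.

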